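Grade the milling balls

TASK

Take the steel scoop that holds the two ceramic milling balls by its upright grip plate, and tip the balls from it into the high end of the sloped grader, so that the small one drops through the slot into the side tray and the large one rolls on into the end tray. Leave it to the grader to sort them: keep the fingers off the balls. Then stand the scoop upright on the bench and let go of it.

Things in the scene. Friction and masses are not known exactly. Their poses are not given: they have to be found in the camera images.
- scoop: Steel scoop 90 (x) x 80 (y) mm, walls 44 high; open at the top and front (+x). Origin: underside centre. Floor falls 15 deg to the rear, so it holds the balls when level; front 35-45 deg down empties it. Floor's front lip: x 45, z 28. Upright grip plate at the rear: x -57 to -45, 36 wide, top z 97; grip across x at z 75 from above (ball tops z 40). 0.16 kg. An empty twin is not listed.
- ball_large: Large white ceramic milling ball, 30 mm in diameter, 85 g; origin at its centre. It starts in the scoop.
- ball_small: Small white ceramic milling ball, 16 mm in diameter, 13 g; origin at its centre. It starts in the scoop, beside the large one.
- grader: Fixed ball grader. Origin: base centre on bench; x = downhill. V trough, y -62 to 62 mm, its bottom falls from x -162, z 132 to x 120, z 62. High end: rear wall top z 153, side wall tops z 177. Tip from there: scoop lip near x -125, y 0, z 180, front along +x. 22 mm slot from x -30 on drops the small ball to the side tray (x -49..118, y -134..-60); end tray x 122..210. Old balls fixed in trays.
There are look-alikes about, which are no part of the job. What is shaped like the scoop but turquoise is not meant. What is shaped like the ball_large but brown is not meant.

How it is judged:
By the outcome, as a careful person would: the job done as asked, in the order asked, and still so for the second after the job is handed in, with the robot touching nothing.
It also fails if it takes over 64 s, if anything falls off the work surface, if the arm or the gripper's body presses on something with over 40 N, if the wrist force passes 120 N, or if a joint passes its speed limit or range.

ROBOT

A 6-joint arm with a two-finger parallel gripper is mounted at the origin on the work surface. World frame = base frame: x ahead of the robot, y to its left, z up, the work surface at z = 0. Lengths are in m, angles in rad, forces in N, time in s.
With the tool pointing down it reaches from about 0.375 to 0.975 m from the base axis. Payload 3.8 kg.
Tool frame: the origin (TCP) lies at the very end of the fingers, on their centre line; the grasp point (between the pads) lies behind it (bot.tcp_to_grasp is the y of the grasp point in the tool frame, in m); y points along the fingers, z is the direction in which the jaws open and shut, and the axes are right-handed (so a half turn about y gives the same grasp; the last joint's range is limited). The gripper opens to 85 mm and grips with 20 to 120 N. Pads are 22 mm wide; open, the fingers measure 114 mm over their backs; the gripper's body (76 mm by 85 mm) begins 54 mm behind the grasp point. The pads swing forward as they close: fully open they stand 13 mm farther back than shut.
Start: joints at [-1.242, 0.264, 1.604, -0, 1.274, -0.037], TCP at [0.241, -0.63, 0.231] pointing down, gripper open.
Joint ranges: [-2.63, 2.63], [-0.94, 2.18], [0.31, 2.57], [-1.31, 4.45], [0, 2.66], [-2.55, 2.55]. Speed limits (rad/s): [2.57, 2.57, 3.14, 3.14, 3.14, 3.14].

INTERFACE

Orientations are given as a rotation vector (axis times angle).
In Python, from workcell import bot, optics, workorder gives the robot as it stands.
- The arm moves only by the shell command python3 -m handwheel 'ROWS' [FORCE]. ROWS is JSON, a list of rows, each a list of 7 numbers: the shift along the tool's x, y, z in m, then the turn, a rotation vector about the tool's x, y, z in rad, then the opening, from 0 (shut) to 1 (fully open). A call has 1 to 8 rows; each row shifts and turns the commanded pose from where the row before left it, along the tool's axes as they then stand; what a row does not reach is not made up. A row lasts 1/8 s, in which the tool goes at most 62.5 mm and 10.7 degrees, less where a joint would pass 70% of its speed; a pose out of reach is approached as far as the arm can. A call with a gripper value outside its range is refused whole. The fingers move at their own pace and stop on an object; FORCE is the grip in N (left out, the last holds). Time passes only in rows, so rows that do not move let the fingers close. It gives the time, the measured TCP pose, the force and the opening at its end, in the units of the state.
- bot.read_state(): the state, without advancing time (a new reading comes with each control period).
- optics.read_camera(name): name is "scene" or "top"; returns a dict with "image" (384x512x3 uint8, red, green, blue), "z_map" (384x512 float32, m along the optical axis (not along the pixel's ray), 0 where there is no reading), "mtx" (3x3 intrinsics, pixels), "world_from_camera" (4x4, takes a point from camera to world coordinates). Camera axes: x right, y down, z forward; pixel columns grow to the right and rows downward; lengths in m; the calibration is good to about 2 mm. A picture is of the moment at which its call begins.
- workorder.finish_job(): hands the job in, once; it reports no verdict.
The state is a dict: "time": time; "q": joint angles; "joint_vel": joint speeds; "joint_torque": joint torques, N m; "tool_pos": TCP position; "tcp_rot": TCP orientation; "wrist_force": force on the tool from outside, world axes, zero at the start; "torque": the same for the moment, N m; "width": opening from 0.0 (shut) to 1.0 (fully open).
Only numpy, scipy, OpenCV 4.12 (cv2) and the standard library are available. Lean on these libraries where they do the work, as an engineer would, in place of code of your own. Each camera call takes 0.05 s, during which the arm holds its last target.

## Working session

There is one attempt and no reset: what is moved stays moved. The work goes in short steps, Python scripts to look and compute and a shell command to move; the robot and the scene stay as the last step left them, time stands still between calls to the robot, and variables do not carry over. Pictures are saved under pics/ and viewed, and the job is handed in when it is done.

```bash
ls; mkdir -p pics; python3 - <<'E'
from workcell import bot, optics, workorder
import cv2,numpy as np
s=bot.read_state(); print(s, bot.tcp_to_grasp)
for n in("scene","top"):
    c=optics.read_camera(n)
    cv2.imwrite(f"pics/{n}0.png",cv2.resize(c["image"][:,:,::-1],(800,600),interpolation=cv2.INTER_CUBIC))
    np.savez(f"/tmp/{n}0.npz",**c); print(c["mtx"],c["world_from_camera"])
E
```

```text
pics
{'time': 0.0, 'q': array([-1.24193601e+00,  2.64738449e-01,  1.60539836e+00, -1.55246716e-05,
        1.27370678e+00, -3.68863942e-02]), 'joint_vel': array([-0.00097536, -0.00016033, -0.00132777,  0.00083798, -0.00062857,
       -0.00067149]), 'joint_torque': array([-1.85608384e-03, -5.15124500e+01, -3.67314649e+01, -3.65764836e-04,
        1.30860167e-02, -1.58274776e-05]), 'tool_pos': array([ 0.24117256, -0.62964646,  0.22995879]), 'tcp_rot': array([-0.37430455,  2.02428841, -2.01971351]), 'wrist_force': array([ 0.35172646,  0.51308713, -0.39725315]), 'torque': array([0.00350439, 0.00124757, 0.00414985]), 'width': 0.9985395804248818} -0.0187
[[445.82762489   0.         259.86845342]
 [  0.         445.82762489 192.81028887]
 [  0.           0.           1.        ]] [[-0.67174922  0.6418521  -0.36983628  0.81169017]
 [ 0.74077359  0.58019555 -0.33856699  0.24837758]
 [-0.00273257 -0.50139706 -0.86521299  0.85567978]
 [ 0.          0.          0.          1.        ]]
[[483.99737274   0.         259.20172089]
 [  0.         483.99737274 185.61518786]
 [  0.           0.           1.        ]] [[-0.01580048 -0.98539883  0.16952725  0.24068903]
 [-0.99980571  0.017569    0.00893702 -0.06288094]
 [-0.01178495 -0.1693531  -0.98548498  1.33868865]
 [ 0.          0.          0.          1.        ]]
```

View pics/scene0.png

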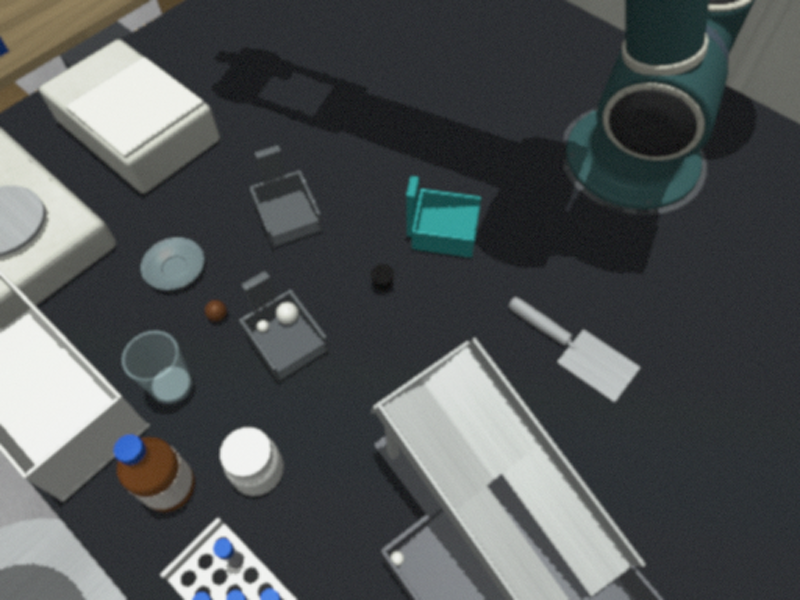

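View pics/top0.png

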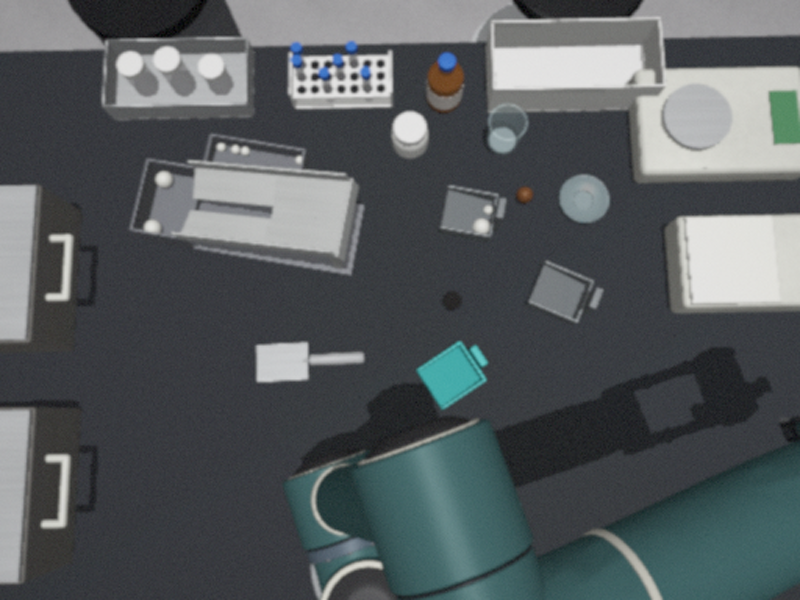

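The top view shows the scoop with both white balls at about (470,212), its grip plate at (501,207) and its front facing left (+y). The grader's high end is at about (350,220), downhill to the left. The empty twin is at (562,292). Next I measure these.

```bash
cat > h.py <<'E'
import numpy as np,cv2
def cloud(c):
    z=c["z_map"];h,w=z.shape;u,v=np.meshgrid(np.arange(w),np.arange(h));K=c["mtx"]
    p=np.stack([(u-K[0,2])/K[0,0]*z,(v-K[1,2])/K[1,1]*z,z],-1)
    T=c["world_from_camera"];P=p@T[:3,:3].T+T[:3,3];P[z==0]=np.nan;return P
def proj(c,X):
    T=np.linalg.inv(c["world_from_camera"]);p=np.asarray(X)@T[:3,:3].T+T[:3,3];p=p@c["mtx"].T;return p[:,:2]/p[:,2:]
E
python3 - <<'E'
from h import *
for n,boxes in(("top",{"scoop":(270,110,340,165),"grader":(80,80,240,180)}),("scene",{"scoop":(145,165,215,250)})):
    c=dict(np.load(f"/tmp/{n}0.npz"));P=cloud(c)
    for k,(a,b,d,e) in boxes.items():
        im=c["image"][b:e,a:d,::-1]; f=800//(d-a); f=min(f,600//(e-b))
        cv2.imwrite(f"pics/{n}_{k}.png",cv2.resize(im,None,fx=f,fy=f,interpolation=cv2.INTER_CUBIC))
        Z=P[b:e,a:d,2]; cv2.imwrite(f"pics/{n}_{k}_z.png",cv2.resize(cv2.applyColorMap(np.nan_to_num(np.clip(Z/0.2,0,1)*255).astype(np.uint8),cv2.COLORMAP_JET),None,fx=f,fy=f,interpolation=cv2.INTER_NEAREST))
        print(n,k,f)
    # plate-height points
    if n=="top":
        for (a,b,d,e),zr in(((270,110,340,165),(0.085,0.11)),((270,110,340,165),(0.038,0.055)),((80,80,240,180),(0.14,0.2))):
            Q=P[b:e,a:d].reshape(-1,3);Q=Q[(Q[:,2]>zr[0])&(Q[:,2]<zr[1])]
            print(zr,len(Q),Q.mean(0),cv2.minAreaRect((Q[:,:2]*1000).astype(np.float32)))
    else:
        a,b,d,e=boxes["scoop"];Q=P[b:e,a:d].reshape(-1,3)
        for zr in((0.08,0.11),(0.03,0.055)):
            q=Q[(Q[:,2]>zr[0])&(Q[:,2]<zr[1])];print(n,zr,len(q),q.mean(0),cv2.minAreaRect((q[:,:2]*1000).astype(np.float32)))
E
```

```text
top scoop 10
top grader 5
(0.085, 0.11) 66 [ 0.59327649 -0.21615343  0.09545933] ((594.8104248046875, -216.8045654296875), (12.285561561584473, 37.4764404296875), 78.24455261230469)
(0.038, 0.055) 181 [ 0.59902055 -0.18153416  0.04312831] ((603.7281494140625, -172.1537322998047), (99.61534881591797, 81.9324722290039), 78.52918243408203)
(0.14, 0.2) 614 [0.57926832 0.07900582 0.15098368] ((581.5637817382812, 116.81607818603516), (159.01670837402344, 133.97300720214844), 79.16676330566406)
scene scoop 7
scene (0.08, 0.11) 167 [ 0.59516272 -0.21248513  0.09256561] ((594.3135986328125, -214.2511749267578), (13.234623908996582, 35.710792541503906), 74.31748962402344)
scene (0.03, 0.055) 571 [ 0.59606139 -0.18367053  0.04044668] ((603.2938842773438, -169.22921752929688), (99.88251495361328, 80.63251495361328), 78.24053192138672)
```

View pics/top_grader.png

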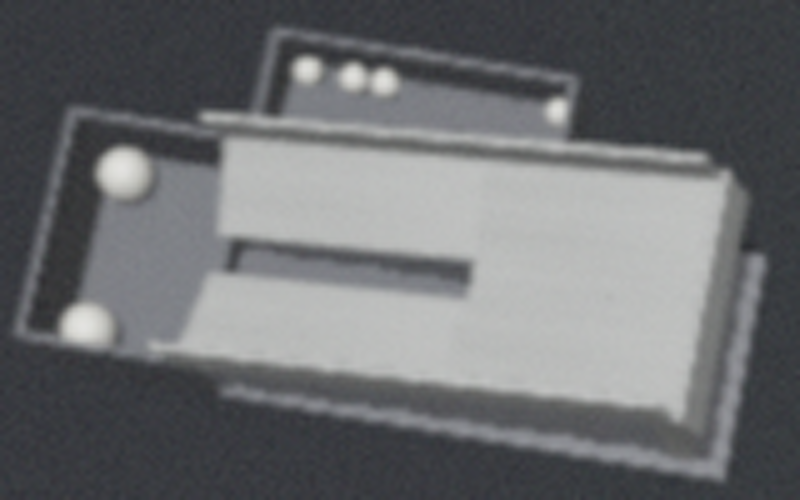

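View pics/top_grader_z.png

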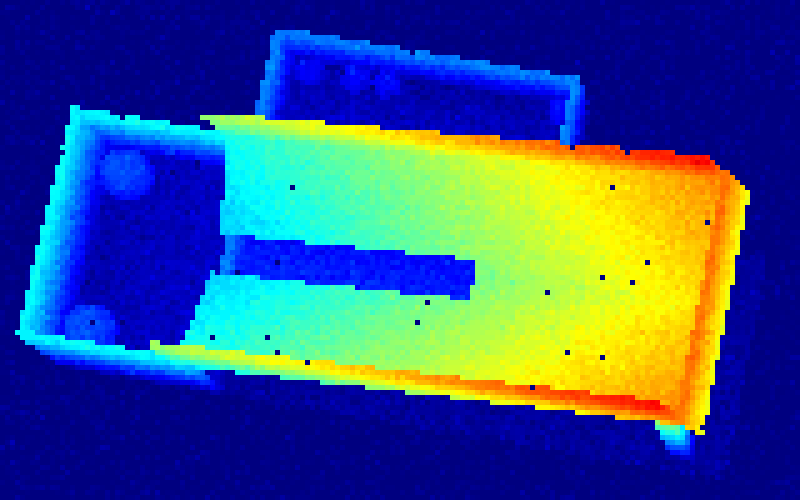

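View pics/top_scoop.png

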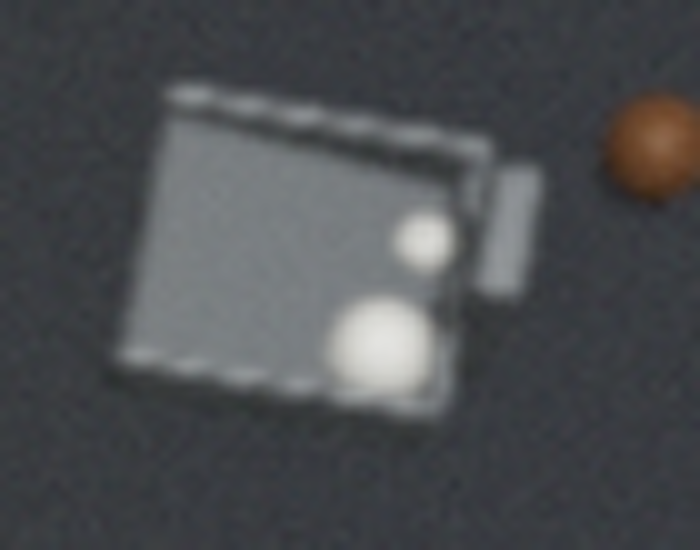

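```bash
python3 - <<'E'
from h import *
c=dict(np.load("/tmp/top0.npz"));P=cloud(c)
Q=P[80:180,80:240].reshape(-1,3)
for zr in((.165,.185),(.14,.16),(.115,.14),(0.03,0.2)):
    q=Q[(Q[:,2]>zr[0])&(Q[:,2]<zr[1])]
    print(zr,len(q),q.mean(0),cv2.minAreaRect((q[:,:2]*1000).astype(np.float32)))
for r in range(100,176,5): print(r,[(int(x*1000),int(y*1000),int(z*1000)) for x,y,z in np.nan_to_num(P[r,196:236:3])])
E
```

```text
(0.165, 0.185) 61 [0.57693428 0.06857001 0.16912829] ((573.319580078125, 72.97342681884766), (45.99197006225586, 132.76402282714844), 78.08602905273438)
(0.14, 0.16) 514 [0.57977787 0.07982621 0.14798381] ((581.5637817382812, 116.81607818603516), (159.01670837402344, 133.97300720214844), 79.16676330566406)
(0.115, 0.14) 1908 [0.58410932 0.11080092 0.1270994 ] ((591.0928955078125, 168.10916137695312), (270.3499450683594, 133.27249145507812), 79.23062896728516)
(0.03, 0.2) 6392 [0.60703129 0.19857457 0.10060838] ((637.1790771484375, 217.2130126953125), (383.9334716796875, 206.34490966796875), 79.39895629882812)
100 [(716, 124, 26), (726, 120, -2), (725, 110, 0), (724, 101, 3), (724, 93, 2), (726, 85, -2), (726, 76, -4), (724, 67, 0), (724, 58, 0), (726, 50, -4), (726, 41, -5), (724, 32, -2), (725, 24, -4), (723, 15, 0)]
105 [(705, 126, 15), (712, 120, -3), (710, 111, 0), (711, 102, -4), (708, 93, 4), (709, 84, 0), (709, 76, 0), (709, 67, 0), (711, 59, -5), (709, 50, 0), (709, 41, 0), (707, 32, 4), (710, 24, -3), (708, 15, 0)]
110 [(642, 105, 158), (642, 98, 156), (642, 90, 157), (0, 0,
[... 2328 characters left out ...]
, (545, 50, 6), (544, 41, 8), (546, 33, 0), (545, 24, 3), (546, 16, -4)]
165 [(533, 127, 1), (532, 118, 1), (532, 110, 1), (531, 100, 7), (531, 92, 5), (513, 74, 89), (511, 66, 96), (503, 54, 134), (0, 0, 0), (530, 50, 8), (529, 41, 9), (530, 33, 7), (531, 25, -1), (532, 17, -4)]
170 [(517, 126, 5), (518, 118, 2), (517, 109, 5), (517, 100, 5), (516, 92, 8), (517, 84, 2), (512, 73, 28), (511, 64, 31), (516, 58, 7), (515, 50, 7), (517, 42, 0), (518, 34, -4), (516, 25, 4), (516, 16, 1)]
175 [(504, 126, 2), (504, 118, 1), (504, 110, -3), (504, 101, -2), (503, 92, 2), (503, 84, -1), (503, 76, -1), (503, 67, 1), (503, 59, -2), (501, 50, 9), (502, 42, 0), (503, 34, -3), (502, 25, -1), (502, 16, 0)]
```

```bash
python3 - <<'E'
from h import *
from workcell import bot
from scipy.spatial.transform import Rotation as R
print([a for a in dir(bot) if a[0]!='_'])
s=bot.read_state();q=s["q"];Rt=R.from_rotvec(s["tcp_rot"]);print(Rt.as_matrix().round(3))
arm=lambda q:R.from_euler('ZYZYZ',[q[0],q[1]+q[2],q[3],q[4],q[5]])
M=arm(q).inv()*Rt;print(M.as_matrix().round(3))
p=np.deg2rad(78.4)
X=np.array([np.cos(p),np.sin(p),0]);
def des(X,tilt,sgn):
    Y=np.array([-X[1],X[0],0]);r=R.from_rotvec(Y*tilt)   # nose down = +rot about Y
    tz=sgn*X;ty=np.array([0,0,-1.]);tx=np.cross(ty,tz);return r*R.from_matrix(np.c_[tx,ty,tz])
for sgn in(1,-1):
  for xy,t in(((.594,-.216),0),((.565,.035),0),((.565,.035),20),((.565,.035),40),((.565,.035),45)):
    D=des(X,np.deg2rad(t),sgn)
    for pit in(1.7,1.9):
        W=R.from_euler('ZY',[np.arctan2(xy[1],xy[0]),pit]).inv()*D*M.inv()
        e=W.as_euler('ZYZ');print(sgn,t,pit,e.round(2),np.array([e[0]+np.pi,-e[1],e[2]+np.pi]).round(2))
  D=des(X,0,sgn);d=Rt.inv()*D;print("turn in tool",d.as_rotvec().round(3), "delta", Rt.inv().apply(np.array([.594,-.216,.15])-s["tool_pos"]).round(3))
E
```

```text
['MotionError', 'read_state', 'tcp_to_grasp']
[[-0.934 -0.001  0.358]
 [-0.358  0.002 -0.934]
 [-0.    -1.    -0.002]]Traceback (most recent call last):
  File "<stdin>", line 7, in <module>
  File "<stdin>", line 6, in <lambda>
  File "scipy/spatial/transform/_rotation.pyx", line 1413, in scipy.spatial.transform._rotation.Rotation.from_euler
ValueError: Expected axis specification to be a non-empty string of upto 3 characters, got ZYZYZ
```

```bash
python3 - <<'E'
from h import *
from workcell import bot
from scipy.spatial.transform import Rotation as R
s=bot.read_state();q=s["q"];Rt=R.from_rotvec(s["tcp_rot"])
M=(R.from_euler('ZY',[q[0],q[1]+q[2]])*R.from_euler('ZYZ',q[3:]) ).inv()*Rt;print(M.as_matrix().round(3))
p=np.deg2rad(78.4)
X=np.array([np.cos(p),np.sin(p),0]);
def des(X,tilt,sgn):
    Y=np.array([-X[1],X[0],0]);r=R.from_rotvec(Y*tilt)
    tz=sgn*X;ty=np.array([0,0,-1.]);tx=np.cross(ty,tz);return r*R.from_matrix(np.c_[tx,ty,tz])
w=lambda a:(np.array(a)+np.pi)%(2*np.pi)-np.pi
for sgn in(1,-1):
  for xy,t in(((.594,-.216),0),((.565,.035),0),((.565,.035),20),((.565,.035),40),((.565,.035),45)):
    D=des(X,np.deg2rad(t),sgn)
    for pit in(1.7,1.9):
        W=R.from_euler('ZY',[np.arctan2(xy[1],xy[0]),pit]).inv()*D*M.inv()
        e=W.as_euler('ZYZ');print(sgn,t,pit,e.round(2),np.array([w(e[0]+np.pi),-e[1],w(e[2]+np.pi)]).round(2))
  D=des(X,0,sgn);d=Rt.inv()*D;print("turn in tool",d.as_rotvec().round(3), "delta", Rt.inv().apply(np.array([.594,-.216,.15])-s["tool_pos"]).round(3))
E
```

```text
[[ 0.  0. -1.]
 [-1. -0. -0.]
 [-0.  1.  0.]]
1 0 1.7 [ 0.    1.44 -1.72] [-3.14 -1.44  1.42]
1 0 1.9 [ 0.    1.24 -1.72] [-3.14 -1.24  1.42]
1 0 1.7 [ 0.    1.44 -1.31] [-3.14 -1.44  1.84]
1 0 1.9 [ 0.    1.24 -1.31] [-3.14 -1.24  1.84]
1 20 1.7 [-0.34  1.54 -1.28] [ 2.8  -1.54  1.86]
1 20 1.9 [-0.35  1.35 -1.21] [ 2.8  -1.35  1.93]
1 40 1.7 [-0.67  1.64 -1.28] [ 2.47 -1.64  1.86]
1 40 1.9 [-0.67  1.48 -1.16] [ 2.47 -1.48  1.98]
1 45 1.7 [-0.76  1.66 -1.29] [ 2.39 -1.66  1.85]
1 45 1.9 [-0.75  1.52 -1.15] [ 2.39 -1.52  1.99]
turn in tool [ 1.000e-03 -2.573e+00 -3.000e-03] delta [-0.477  0.081 -0.26 ]
-1 0 1.7 [-0.    1.44  1.42] [-3.14 -1.44 -1.72]
-1 0 1.9 [-0.    1.24  1.42] [-3.14 -1.24 -1.72]
-1 0 1.7 [-0.    1.44  1.84] [-3.14 -1.44 -1.31]
-1 0 1.9 [-0.    1.24  1.84] [-3.14 -1.24 -1.31]
-1 20 1.7 [-0.34  1.54  1.86] [ 2.8  -1.54 -1.28]
-1 20 1.9 [-0.35  1.35  1.93] [ 2.8  -1.35 -1.21]
-1 40 1.7 [-0.67  1.64  1.86] [ 2.47 -1.64 -1.28]
-1 40 1.9 [-0.67  1.48  1.98] [ 2.47 -1.48 -1.16]
-1 45 1.7 [-0.76  1.66  1.85] [ 2.39 -1.66 -1.29]
-1 45 1.9 [-0.75  1.52  1.99] [ 2.39 -1.52 -1.15]
turn in tool [0.002 0.568 0.001] delta [-0.477  0.081 -0.26 ]
```

```bash
cat >> h.py <<'E'
from scipy.spatial.transform import Rotation as R
def des(yawdeg,tiltdeg=0):
    p=np.deg2rad(yawdeg);X=np.array([np.cos(p),np.sin(p),0]);Y=np.array([-X[1],X[0],0])
    tz=-X;ty=np.array([0,0,-1.]);return R.from_rotvec(Y*np.deg2rad(tiltdeg))*R.from_matrix(np.c_[np.cross(ty,tz),ty,tz])
def go(pos,D):
    from workcell import bot
    s=bot.read_state();r=R.from_rotvec(s["tcp_rot"])
    print("t",round(s["time"],2),"pos",s["tool_pos"].round(4),"F",s["wrist_force"].round(1),"w",round(s["width"],3),"q",s["q"].round(2))
    print("shift now-frame",r.inv().apply(np.array(pos)-s["tool_pos"]).round(4),"turn",(r.inv()*D).as_rotvec().round(4),"shift after turn",D.inv().apply(np.array(pos)-s["tool_pos"]).round(4))
E
python3 -m handwheel '[[-0.047,0,-0.026,0,0,0,1],[-0.047,0,-0.026,0,0,0,1],[-0.047,0,-0.026,0,0,0,1],[-0.047,0,-0.026,0,0,0,1],[-0.047,0,-0.026,0,0,0,1],[-0.047,0,-0.026,0,0,0,1],[-0.047,0,-0.026,0,0,0,1],[-0.047,0,-0.026,0,0,0,1]]' 60
python3 -m handwheel '[[-0.047,0,-0.026,0,0,0,1],[-0.047,0,-0.026,0,0,0,1],[0,0.01,0,0,0.11,0,1],[0,0.01,0,0,0.12,0,1],[0,0.01,0,0,0.12,0,1],[0,0.01,0,0,0.11,0,1],[0,0.01,0,0,0.11,0,1],[0,0,0,0,0,0,1]]'
python3 -c "
from h import *
go((.5945,-.2155,.120),des(78.4))"
```

```text
time: 1.1
tool_pos: [0.5188, -0.3, 0.2308]
tcp_rot: [-0.375, 2.022, -2.022]
wrist_force: [1.0, -0.9, 0.5]
width: 0.996
time: 2.1
tool_pos: [0.5862, -0.2189, 0.1796]
tcp_rot: [-0.212, -2.114, 2.112]
wrist_force: [0.3, 0.3, -0.1]
width: 0.995
t 2.1 pos [ 0.5862 -0.2189  0.1796] F [ 0.3  0.3 -0.1] w 0.995 q [-0.4   0.21  1.77 -0.    1.17  1.38]
shift now-frame [-0.0076  0.0596 -0.005 ] turn [ 0.0006 -0.0005  0.0032] shift after turn [-0.0074  0.0596 -0.005 ]
```

```bash
python3 -m handwheel '[[-0.0075,0.03,-0.005,0,0,0,1],[0,0.03,0,0,0,0,1],[0,0.02,0,0,0,0,1],[0,0.02,0,0,0,0,1],[0,0.015,0,0,0,0,1],[0,0.009,0,0,0,0,1],[0,0,0,0,0,0,1],[0,0,0,0,0,0,1]]'
python3 -c "
from h import *
from workcell import optics
go((.5945,-.2155,.056),des(78.4))
for n in('scene','top'):
  c=optics.read_camera(n);b=(110,130,260,270) if n=='scene' else (230,90,380,190)
  cv2.imwrite(f'pics/{n}1.png',cv2.resize(c['image'][b[1]:b[3],b[0]:b[2],::-1],None,fx=4,fy=4,interpolation=cv2.INTER_CUBIC))
"
```

```text
time: 3.1
tool_pos: [0.5963, -0.2163, 0.0581]
tcp_rot: [-0.218, -2.114, 2.115]
wrist_force: [0.8, -0.7, 0.5]
width: 1.001
t 3.1 pos [ 0.5963 -0.2163  0.0581] F [ 0.8 -0.7  0.5] w 1.001 q [-0.39  0.34  1.84 -0.    0.95  1.39]
shift now-frame [ 0.002   0.0021 -0.0005] turn [-0.0003 -0.0018 -0.0014] shift after turn [ 0.002   0.0021 -0.0005]
```

View pics/scene1.png

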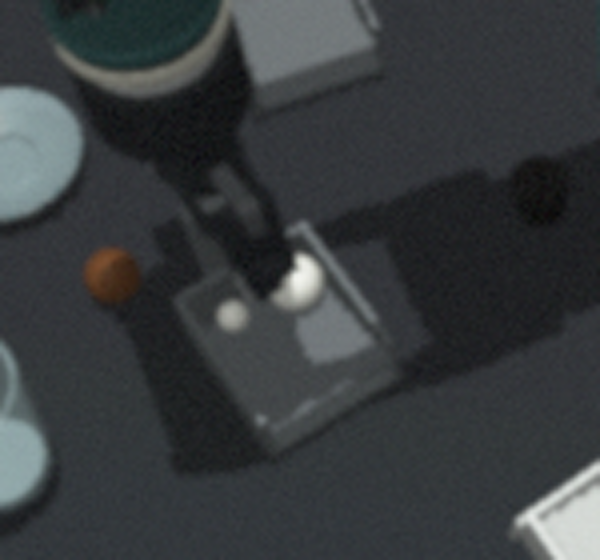

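The open fingers straddle the plate (crop, about (235,215)), and both balls lie clear below the fingertips. Now I close.

```bash
python3 -m handwheel '[[0.001,0.001,0,0,0,0,0.6],[0,0,0,0,0,0,0.4],[0,0,0,0,0,0,0.25],[0,0,0,0,0,0,0.1],[0,0,0,0,0,0,0],[0,0,0,0,0,0,0],[0,0,0,0,0,0,0],[0,0,0,0,0,0,0]]' 60
python3 -m handwheel '[[0,0,0,0,0,0,0],[0,-0.005,0,0,0,0,0],[0,-0.01,0,0,0,0,0],[0,-0.02,0,0,0,0,0],[0,-0.02,0,0,0,0,0],[0,-0.02,0,0,0,0,0],[0,-0.01,0,0,0,0,0],[0,0,0,0,0,0,0]]' 60
python3 -c "
from h import *
from workcell import optics
go((.5945,-.2155,.056),des(78.4))
for n in('scene','top'):
  c=optics.read_camera(n);b=(110,130,260,270) if n=='scene' else (230,90,380,190)
  cv2.imwrite(f'pics/{n}2.png',cv2.resize(c['image'][b[1]:b[3],b[0]:b[2],::-1],None,fx=4,fy=4,interpolation=cv2.INTER_CUBIC))
"
```

```text
time: 4.2
tool_pos: [0.5949, -0.2161, 0.0565]
tcp_rot: [-0.217, -2.114, 2.115]
wrist_force: [1.0, -1.8, 0.2]
width: 0.132
time: 5.2
tool_pos: [0.5955, -0.2162, 0.1429]
tcp_rot: [-0.219, -2.114, 2.116]
wrist_force: [1.2, -0.0, -1.7]
width: 0.13
t 5.2 pos [ 0.5955 -0.2162  0.1429] F [ 1.2 -0.  -1.7] w 0.13 q [-0.39  0.25  1.79 -0.    1.1   1.39]
shift now-frame [ 0.0014  0.0869 -0.0005] turn [-0.0005 -0.0017 -0.0026] shift after turn [ 0.0012  0.0869 -0.0004]
```

View pics/scene2.png

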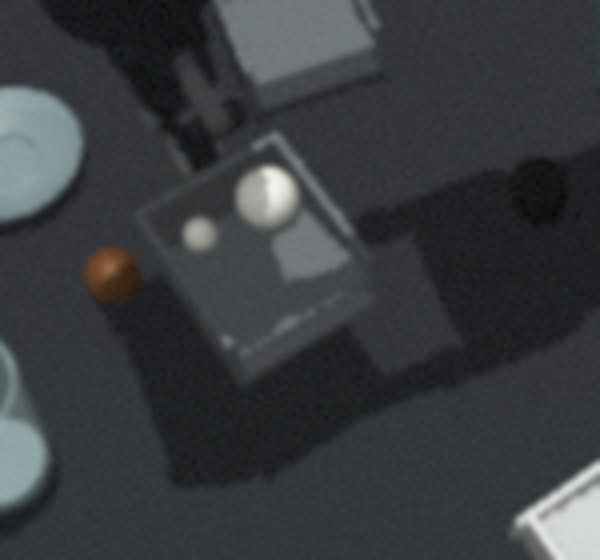

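```bash
python3 -c "
from h import *
go((.557,-.0157,.2435),des(79.3))"
```

```text
t 5.3 pos [ 0.5943 -0.2157  0.1408] F [-0.1 -0.1 -3.3] w 0.134 q [-0.39  0.25  1.79  0.    1.1   1.39]
shift now-frame [ 0.0771 -0.1026 -0.1883] turn [ 0.0002 -0.0175  0.0009] shift after turn [ 0.0738 -0.1027 -0.1896]
```

```bash
python3 -m handwheel '[[0.002,-0.008,-0.005,0,0,0,0],[0.004,-0.015,-0.01,0,0,0,0],[0.006,-0.02,-0.015,0,0,0,0],[0.006,-0.02,-0.015,0,0,0,0],[0.006,-0.02,-0.015,0,0,0,0],[0.006,-0.012,-0.015,0,0,0,0],[0.006,-0.006,-0.015,0,0,0,0],[0.006,-0.002,-0.015,0,0,0,0]]'
python3 -m handwheel '[[0.006,0,-0.015,0,0,0,0],[0.006,0,-0.015,0,0,0,0],[0.006,0,-0.015,0,0,0,0],[0.006,0,-0.015,0,-0.005,0,0],[0.006,0,-0.012,0,-0.006,0,0],[0.003,0,-0.006,0,-0.006,0,0],[0.001,0,-0.003,0,0,0,0],[0,0,0,0,0,0,0]]'
python3 -c "
from h import *
from workcell import optics
go((.557,-.0157,.2435),des(79.3))
for n in('scene','top'):
  c=optics.read_camera(n);np.savez(f'/tmp/{n}3.npz',**c)
  cv2.imwrite(f'pics/{n}3.png',cv2.resize(c['image'][:,:,::-1],(800,600),interpolation=cv2.INTER_CUBIC))
  g=np.array([.598,.2015]);X=np.array([.1857,.9826]);Y=np.array([-X[1],X[0]])
  P=cloud(c);L=np.dstack([(P[...,:2]-g)@X,(P[...,:2]-g)@Y,P[...,2]])
  q=L[(P[...,2]>.2)&(P[...,2]<.24)&(L[...,0]>-.24)&(L[...,0]<-.1)&(abs(L[...,1])<.06)];print(n,len(q),q.min(0),q.max(0))
"
```

```text
time: 6.3
tool_pos: [0.5746, -0.1033, 0.2444]
tcp_rot: [-0.216, -2.114, 2.114]
wrist_force: [-0.3, 0.8, -3.2]
width: 0.135
time: 7.3
tool_pos: [0.5579, -0.0184, 0.2443]
tcp_rot: [-0.199, -2.123, 2.124]
wrist_force: [-1.2, -0.0, -1.1]
width: 0.132
t 7.3 pos [ 0.5579 -0.0184  0.2443] F [-1.2 -0.  -1.1] w 0.132 q [-0.08  0.04  1.84 -0.    1.27  1.68]
shift now-frame [ 0.0014  0.0008 -0.0025] turn [-0.0002 -0.0004 -0.0002] shift after turn [ 0.0014  0.0008 -0.0025]
scene 2690 [-0.22740635 -0.04115619  0.20002353] [-0.12613807  0.03969319  0.23986643]
top 726 [-0.23032735 -0.04190356  0.20002664] [-0.12860669  0.03929484  0.23823417]
```

View pics/scene3.png

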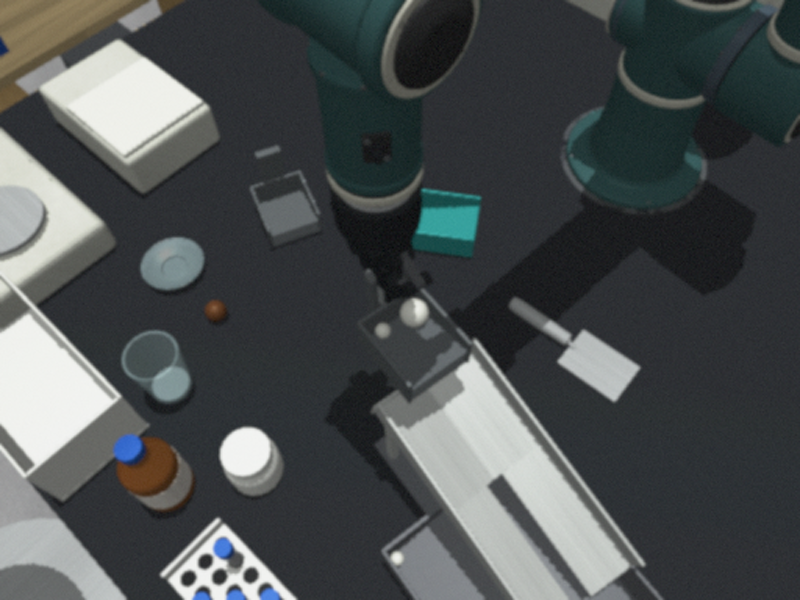

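View pics/top3.png

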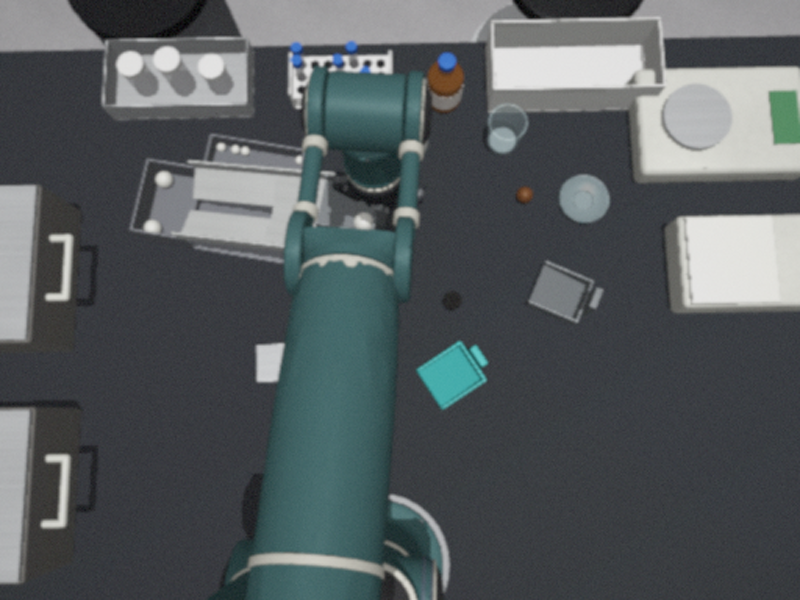

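The scene view shows the scoop at (415,340), level and centred over the high end, with both balls still at its rear. The measured lip is at local x ≈ -0.127 and the sides at y ±0.041, so I start tipping.

```bash
python3 -m handwheel '[[0,0.002,-0.0015,0.044,0,0,0],[0,0.002,-0.0015,0.044,0,0,0],[0,0.002,-0.0015,0.044,0,0,0],[0,0.002,-0.0015,0.044,0,0,0],[0,0.002,0,0,0,0,0],[0,0,0,0,0,0,0]]'
cat >> h.py <<'E'
def lip():
    from workcell import bot
    s=bot.read_state();r=R.from_rotvec(s["tcp_rot"]);w=s["tool_pos"]+r.apply([0,.0285,-.096])
    d=w[:2]-[.598,.2015];a=r.as_matrix()
    print("t",round(s["time"],2),"lip local",round(d@[.1857,.9826],4),round(d@[-.9826,.1857],4),w[2].round(4),"tilt",np.rad2deg(np.arcsin(a[2,2])).round(1),"F",s["wrist_force"].round(1),"q",s["q"].round(2),"w",round(s["width"],3))
E
python3 -c "
from h import *
lip()"
```

```text
time: 8.15
tool_pos: [0.5587, -0.0136, 0.2337]
tcp_rot: [-0.18, -1.922, 2.293]
wrist_force: [-0.1, 0.4, -2.5]
width: 0.135
t 8.15 lip local -0.1291 -0.0014 0.1889 tilt 10.1 F [-0.1  0.4 -2.5] q [ 0.04  0.07  1.83 -0.18  1.28  1.85] w 0.135
```

```bash
python3 -m handwheel '[[0,-0.0033,-0.0014,0.035,0,0,0],[0,-0.0033,-0.0014,0.035,0,0,0],[0,-0.0033,-0.0014,0.035,0,0,0],[0,-0.0033,-0.0014,0.035,0,0,0],[0,-0.0033,-0.0014,0.035,0,0,0],[0,-0.0033,-0.0014,0.035,0,0,0],[0,-0.0033,-0.0014,0.035,0,0,0],[0,-0.0033,-0.0014,0.035,0,0,0]]'
python3 -c "
from h import *
from workcell import optics
lip()
c=optics.read_camera('scene')
cv2.imwrite('pics/scene4.png',cv2.resize(c['image'][180:384,200:460,::-1],None,fx=2.9,fy=2.9,interpolation=cv2.INTER_CUBIC))"
```

```text
time: 9.15
tool_pos: [0.5623, 0.005, 0.256]
tcp_rot: [-0.148, -1.573, 2.53]
wrist_force: [0.4, -0.1, -2.3]
width: 0.132
t 9.15 lip local -0.1263 -0.0014 0.1879 tilt 26.3 F [ 0.4 -0.1 -2.3] q [ 0.22  0.15  1.76 -0.42  1.44  2.08] w 0.132
```

View pics/scene4.png

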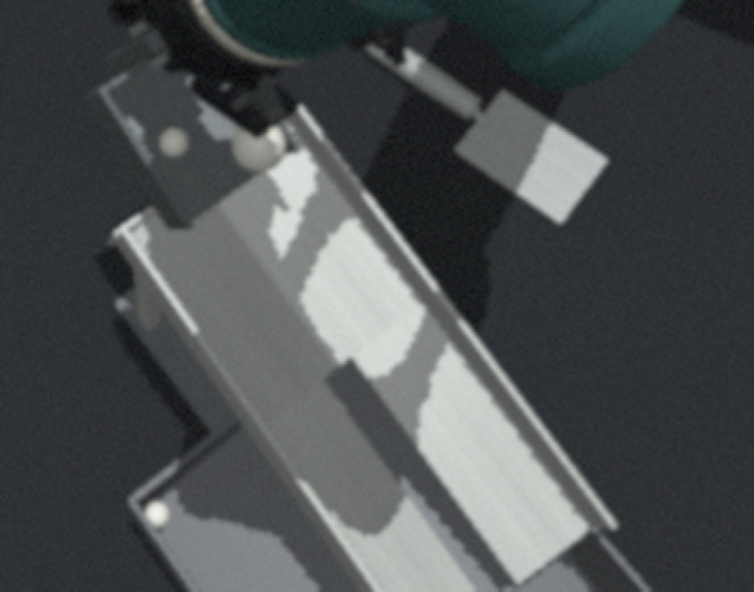

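Both balls are rolling towards the lip, the large one at (258,150) and the small one at (172,140). I keep tipping gently.

```bash
python3 -m handwheel '[[0,-0.0016,-0.0006,0.0175,0,0,0],[0,-0.0033,-0.0012,0.035,0,0,0],[0,-0.0033,-0.0012,0.035,0,0,0],[0,-0.0033,-0.0012,0.035,0,0,0],[0,-0.0033,-0.0012,0.035,0,0,0],[0,-0.0033,-0.0012,0.035,0,0,0],[0,-0.0033,-0.0012,0.035,0,0,0],[0,0,0,0,0,0,0]]'
python3 -c "
from h import *
from workcell import optics
lip()
c=optics.read_camera('scene')
cv2.imwrite('pics/scene5.png',cv2.resize(c['image'][180:384,200:460,::-1],None,fx=2.9,fy=2.9,interpolation=cv2.INTER_CUBIC))"
```

```text
time: 10.2
tool_pos: [0.5655, 0.023, 0.2693]
tcp_rot: [-0.117, -1.274, 2.684]
wrist_force: [-0.4, -0.6, -0.6]
width: 0.133
t 10.2 lip local -0.1251 -0.0011 0.1865 tilt 39.2 F [-0.4 -0.6 -0.6] q [ 0.34  0.25  1.7  -0.58  1.58  2.2 ] w 0.133
```

View pics/scene5.png

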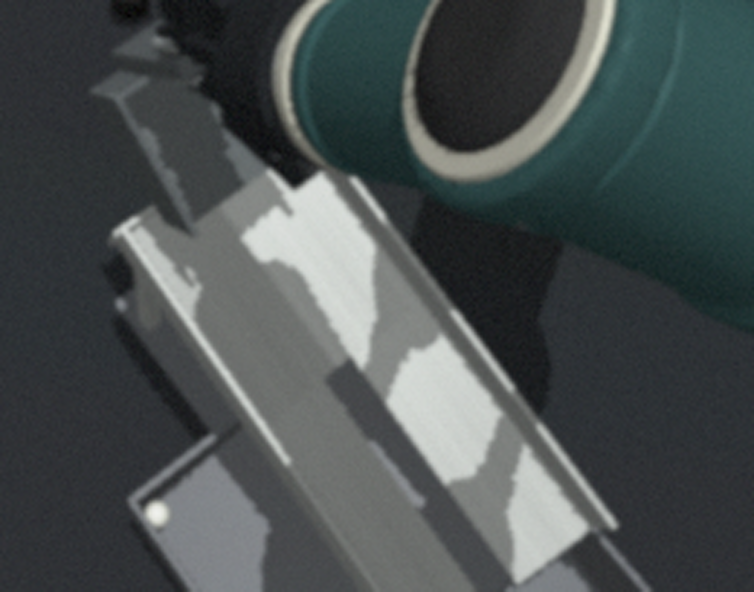

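The scoop and the visible trough are empty. Next I check the trays from the top.

```bash
python3 -c "
from h import *
from workcell import optics
c=optics.read_camera('top')
cv2.imwrite('pics/top6.png',cv2.resize(c['image'][70:190,70:250,::-1],None,fx=4.4,fy=4.4,interpolation=cv2.INTER_CUBIC))"
```

```text
(no output)
```

View pics/top6.png

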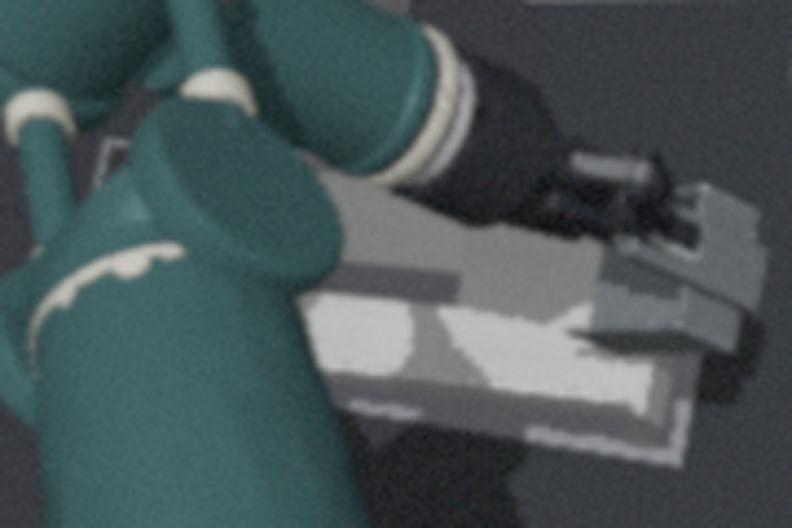

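```bash
python3 -m handwheel '[[0,0,0,-0.06,0,0,0],[0,0,0,-0.09,0,0,0],[0,0,0,-0.1,0,0,0],[0,0,0,-0.1,0,0,0],[0,0,0,-0.1,0,0,0],[0,0,0,-0.1,0,0,0],[0,0,0,-0.09,0,0,0],[0,0,0,-0.04,0,0,0]]'
python3 -c "
from h import *
lip()
go((.5945,-.2155,.12),des(78.4))"
```

```text
time: 11.3
tool_pos: [0.5652, 0.0207, 0.2707]
tcp_rot: [-0.202, -2.12, 2.125]
wrist_force: [-0.4, -0.5, -2.5]
width: 0.134
t 11.3 lip local -0.0878 -0.0016 0.242 tilt 0.1 F [-0.4 -0.5 -2.5] q [-0.01  0.03  1.79 -0.    1.31  1.75] w 0.134
t 11.3 pos [0.5652 0.0207 0.2707] F [-0.4 -0.5 -2.5] w 0.134 q [-0.01  0.03  1.79 -0.    1.31  1.75]
shift now-frame [-0.073   0.1513  0.2261] turn [-0.0025  0.0133 -0.0011] shift after turn [-0.0762  0.1507  0.2255]
```

```bash
python3 -m handwheel '[[-0.005,0,0.015,0,0,0,0],[-0.01,0,0.03,0,0,0,0],[-0.012,0,0.037,0,0,0,0],[-0.013,0,0.04,0,0,0,0],[-0.013,0.01,0.04,0,0,0,0],[-0.012,0.02,0.037,0,0,0,0],[-0.006,0.03,0.02,0,0.007,0,0],[-0.002,0.03,0.006,0,0.006,0,0]]'
python3 -m handwheel '[[0,0.03,0,0,0,0,0],[0,0.02,0,0,0,0,0],[0,0.01,0,0,0,0,0],[0,0,0,0,0,0,0]]'
python3 -c "
from h import *
from workcell import optics
go((.5945,-.2155,.057),des(78.4))
for n,b in(('scene',(110,130,260,270)),('top',(70,70,250,190))):
  c=optics.read_camera(n)
  cv2.imwrite(f'pics/{n}7.png',cv2.resize(c['image'][b[1]:b[3],b[0]:b[2],::-1],None,fx=4,fy=4,interpolation=cv2.INTER_CUBIC))"
```

```text
time: 12.3
tool_pos: [0.5951, -0.2154, 0.1799]
tcp_rot: [-0.214, -2.109, 2.121]
wrist_force: [0.5, 0.5, -1.6]
width: 0.132
time: 12.8
tool_pos: [0.595, -0.2128, 0.1203]
tcp_rot: [-0.211, -2.112, 2.119]
wrist_force: [-0.3, -0.8, -0.4]
width: 0.13
t 12.8 pos [ 0.595  -0.2128  0.1203] F [-0.3 -0.8 -0.4] w 0.13 q [-0.38  0.27  1.81 -0.    1.06  1.39]
shift now-frame [-0.0001  0.0633  0.0025] turn [-0.0036  0.0027  0.0009] shift after turn [-0.      0.0633  0.0028]
```

View pics/top7.png

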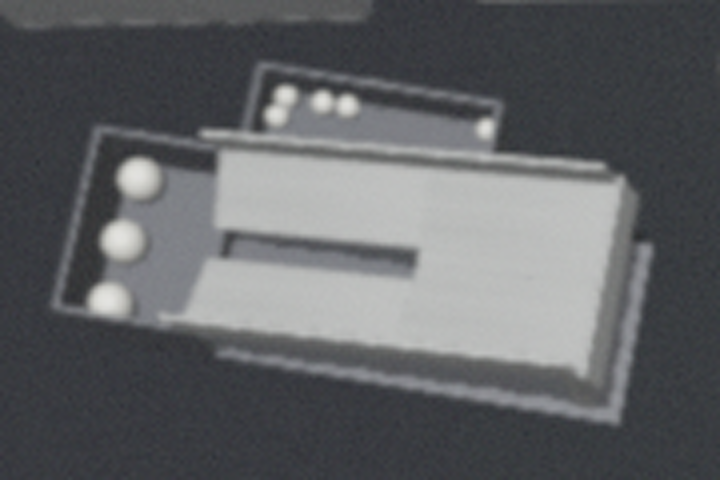

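View pics/scene7.png

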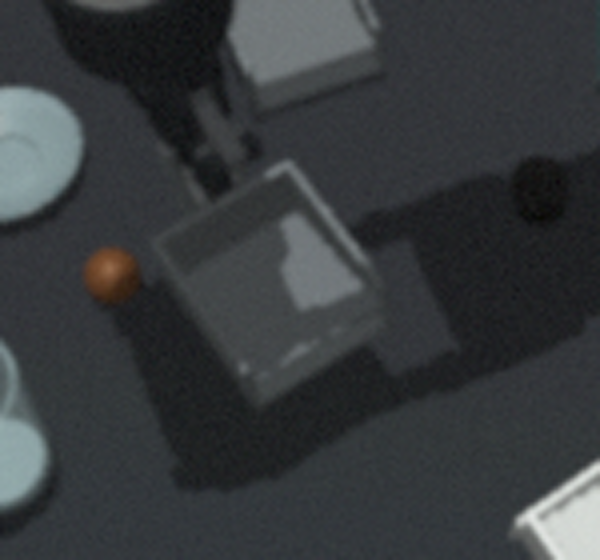

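The sort worked. The end tray now holds three large balls, the new one at (122,240). The side tray holds five small ones, the new one at (276,116). The scoop is empty, so I lower it.

```bash
python3 -m handwheel '[[0,0.015,0.001,0,0,0,0],[0,0.02,0,0,0,0,0],[0,0.015,0,0,0,0,0],[0,0.007,0,0,0,0,0],[0,0.003,0,0,0,0,0],[0,0.001,0,0,0,0,0],[0,0,0,0,0,0,0],[0,0,0,0,0,0,0]]'
python3 -c "
from h import *
go((.5945,-.2155,.057),des(78.4))"
```

```text
time: 13.9
tool_pos: [0.5955, -0.2143, 0.0603]
tcp_rot: [-0.213, -2.112, 2.12]
wrist_force: [-0.2, -0.4, -2.1]
width: 0.134
t 13.9 pos [ 0.5955 -0.2143  0.0603] F [-0.2 -0.4 -2.1] w 0.134 q [-0.38  0.34  1.85 -0.    0.96  1.39]
shift now-frame [0.0007 0.0033 0.0014] turn [-0.0037  0.0023 -0.0012] shift after turn [0.0007 0.0033 0.0014]
```

```bash
python3 -m handwheel '[[0,0.001,0,0,0,0,0],[0,0.001,0,0,0,0,0],[0,0.001,0,0,0,0,0],[0,0,0,0,0,0,0],[0,0,0,0,0,0,0]]'
python3 -m handwheel '[[0,0.0005,0,0,0,0,0],[0,0.0005,0,0,0,0,0],[0,0,0,0,0,0,0]]'
```

```text
time: 14.52
tool_pos: [0.595, -0.2141, 0.0567]
tcp_rot: [-0.212, -2.112, 2.12]
wrist_force: [-0.6, -0.5, -0.5]
width: 0.134
time: 14.9
tool_pos: [0.5952, -0.2144, 0.0565]
tcp_rot: [-0.213, -2.112, 2.12]
wrist_force: [-2.6, -1.1, 6.1]
width: 0.128
```

Contact with the bench shows as +6 N, so I release and retreat.

```bash
python3 -m handwheel '[[0,0,0,0,0,0,0.25],[0,0,0,0,0,0,0.4],[0,0,0,0,0,0,0.7],[0,0,0,0,0,0,1],[0,0,0,0,0,0,1],[0,0,0,0,0,0,1],[0,0,0,0,0,0,1]]'
python3 -m handwheel '[[0,-0.01,0,0,0,0,1],[0,-0.02,0,0,0,0,1],[0,-0.04,0,0,0,0,1],[0,-0.04,0,0,0,0,1],[0,-0.04,0.01,0,0,0,1],[0,0,0.05,0,0,0,1],[0,0,0.05,0,0,0,1],[0,0,0.05,0,0,0,1]]'
python3 -c "
from h import *
from workcell import optics
go((.5945,-.2155,.057),des(78.4))
for n in('scene','top'):
  c=optics.read_camera(n);cv2.imwrite(f'pics/{n}8.png',cv2.resize(c['image'][:,:,::-1],(800,600),interpolation=cv2.INTER_CUBIC))
  P=cloud(c);Q=P[(abs(P[...,0]-.6)<.08)&(abs(P[...,1]+.17)<.08)]
  for a,b in((.085,.105),(.036,.055)):
    q=Q[(Q[:,2]>a)&(Q[:,2]<b)]
    if len(q)>5:print(n,len(q),q.mean(0),cv2.minAreaRect((q[:,:2]*1000).astype(np.float32)))"
```

```text
time: 15.78
tool_pos: [0.595, -0.2141, 0.0557]
tcp_rot: [-0.212, -2.112, 2.12]
wrist_force: [-0.2, -0.1, -0.2]
width: 0.996
time: 16.77
tool_pos: [0.5635, -0.3719, 0.2089]
tcp_rot: [-0.215, -2.112, 2.123]
wrist_force: [-0.6, -1.2, 0.1]
width: 0.996
t 16.77 pos [ 0.5635 -0.3719  0.2089] F [-0.6 -1.2  0.1] w 0.996 q [-0.62  0.28  1.63 -0.    1.23  1.15]
shift now-frame [ 0.0011  0.1512 -0.1602] turn [-0.0047  0.0028 -0.0029] shift after turn [ 0.0011  0.1519 -0.1595]
scene 143 [ 0.5957508  -0.21083047  0.09429299] ((594.7286987304688, -212.5802001953125), (13.271629333496094, 35.947959899902344), 78.49929809570312)
scene 363 [ 0.60117546 -0.18207841  0.04347967] ((603.4969482421875, -167.77374267578125), (100.71053314208984, 80.84622955322266), 78.80249786376953)
top 66 [ 0.59380027 -0.21417031  0.09580202] ((594.75830078125, -214.58016967773438), (11.851109504699707, 36.91943359375), 78.7610855102539)
top 176 [ 0.60102194 -0.17630027  0.04320657] ((603.756103515625, -170.51918029785156), (100.69168853759766, 81.25194549560547), 78.388916015625)
```

View pics/top8.png

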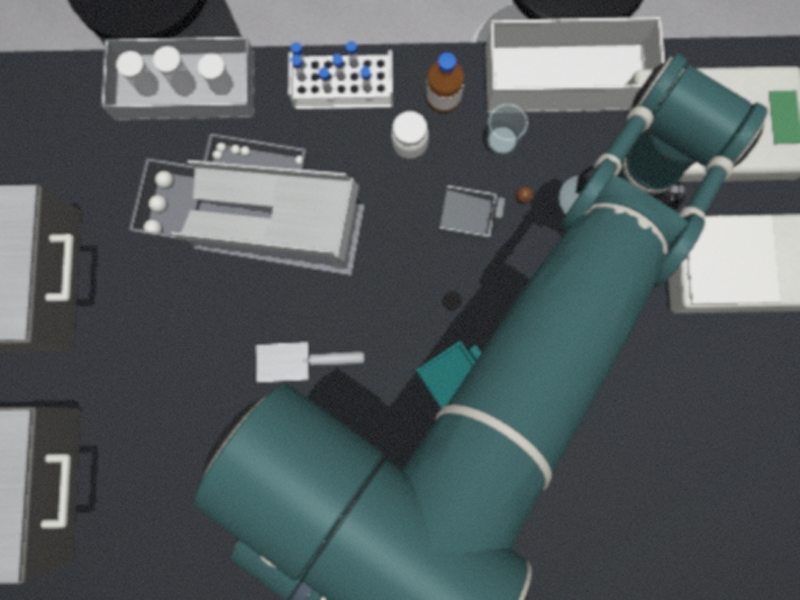

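View pics/scene8.png

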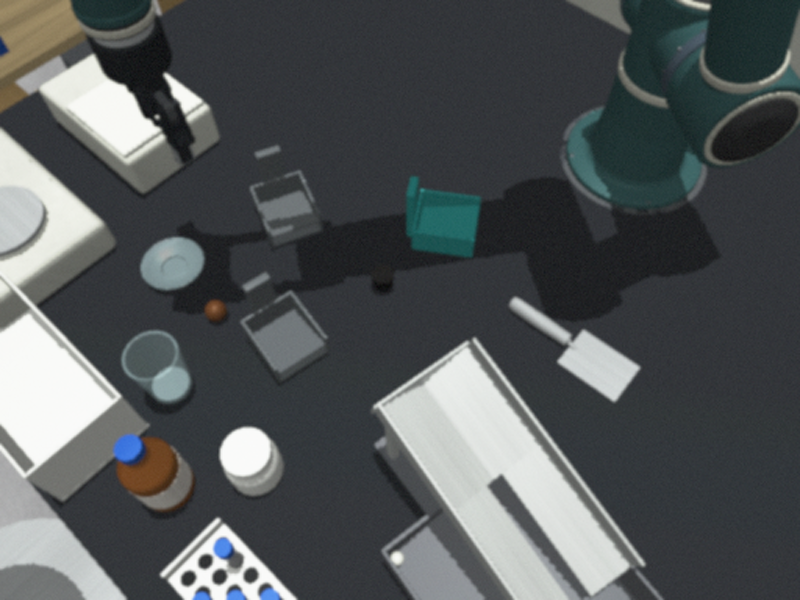

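The scoop stands upright and empty at top px (468,212), with its plate top at z 0.095. The end tray holds three large balls, the new one at (157,203), and the new small ball is in the side tray at (218,154). The gripper is clear of everything.

```bash
python3 -m handwheel '[[0,0,0,0,0,0,1],[0,0,0,0,0,0,1],[0,0,0,0,0,0,1],[0,0,0,0,0,0,1]]'; python3 -c "
from workcell import workorder
print(workorder.finish_job())"
```

```text
time: 17.38
tool_pos: [0.5636, -0.3694, 0.2063]
tcp_rot: [-0.211, -2.113, 2.12]
wrist_force: [0.0, -1.1, -0.0]
width: 1.004
the job is handed in; nothing more can be done
None
```

I gripped the steel scoop by its plate and tipped it slowly to 39° over the grader's high end. The grader sorted both balls without the fingers touching them. I then stood the scoop back on its original spot, let go, backed off and handed the job in at about 17.4 s.

- **Balls:** The last images show one new large ball in the end tray and one new small ball in the side tray.
- **Scoop:** It is empty and upright, with the plate top measured at z ≈ 0.095 m against the given 0.097 m.
- **Robot:** The gripper is open and clear of everything. The highest wrist force I read was about 7 N, at set-down.

No check failed. The two cameras differed by 2–3 mm on the scoop's final position, which is about the calibration tolerance.

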